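Lever open the ration case and stand its tins in the can lane

TASK

Lever up the tight lid of the green ration case with the table knife, swing it right up until it stands open, and lay the knife back on the dark chopping board. Take out every tin that lies in the case and stand it on end in the wooden can lane, in line with the green tins that stand there already (these must end upright in the lane too), then close the lid fully. Leave the bowl, the sauce bottle and the mug alone.

Things in the scene. Friction and masses are not known exactly. Their poses are not given: they have to be found in the camera images.
- case: fixed green case 220 (x) x 262 (y) x 72 mm high without lid; origin: centre of underside; front is -x. Walls 8 mm. In the front wall's top edge: central pry notch 70 mm wide, 9 mm high (63 to 72 mm above table), open right through along x. Inner floor 20 mm above table, with tin cradles along y at x -55 and +17 mm: rib pairs 5 high, 6 wide, 33 mm apart; at the back a block 26 mm high.
- lid (a joint): lid angle in rad: 0 shut, 1.95 fully open, leaning back. The lid is a plain plate 220 x 262 x 7 mm, no handle, flush with the outer walls; underside 72 mm above the table when shut. Hinged along the case's rear top edge. 0.22 kg; stiff hinge (0.3 N m) holds it at any angle; about 2.5 N at the front edge lifts it. Fingers cannot get hold of it when shut.
- lid_hinge (a point): point on the lid's hinge axis, at the middle of the case's rear top edge (case x = +110 mm, y = 0, 72 mm above the table). The axis runs along the case's y.
- lid_edge (a point): middle of the lower front edge of the lid, 220 mm from the hinge; moves with the lid.
- knife: table knife lying flat, x to the blade tip, z up. Red handle 100 x 18 x 14 mm high (x -80 to +20 mm); flat steel blade 76 long, 18 wide, 2.6 mm thick, its middle 7 mm above the handle's underside, tip at x = +96 mm. Origin on the handle's underside, 20 mm behind the handle's front end. 0.08 kg, balances near the origin.
- board: dark wooden chopping board, fixed, 260 mm (its x) x 130 mm (its y) x 12 mm. Origin at the centre of its underside. The knife lies on it along its x and goes back onto it.
- lane: wooden can lane, fixed: a straight channel 300 mm long (along its x) and 52 mm wide (its y) inside, its floor 10 mm above the table, with kerbs 10 mm thick and 14 mm high all round. Origin at the centre of its underside, z up. Room for five tins in single file along x.
- tin1: tin with red label, a closed cylinder 44 mm across, 76 mm long, about 0.13 kg, both ends alike. Origin at its centre; its own x is the tin's axis (level while it lies, vertical once stood on either end). At the start it lies in the case, axis along the case's y, at case x -55 or +17 mm and y about -47 or +47 mm, centre 42 mm above the table. May be absent.
- tin2: tin with yellow label, a closed cylinder 44 mm across, 76 mm long, about 0.13 kg, both ends alike. Origin at its centre; its own x is the tin's axis (level while it lies, vertical once stood on either end). At the start it lies in the case, axis along the case's y, at case x -55 or +17 mm and y about -47 or +47 mm, centre 42 mm above the table. May be absent.
- tin3: tin with blue label, a closed cylinder 44 mm across, 76 mm long, about 0.13 kg, both ends alike. Origin at its centre; its own x is the tin's axis (level while it lies, vertical once stood on either end). At the start it lies in the case, axis along the case's y, at case x -55 or +17 mm and y about -47 or +47 mm, centre 42 mm above the table. May be absent.
- tin4: tin with orange label, a closed cylinder 44 mm across, 76 mm long, about 0.13 kg, both ends alike. Origin at its centre; its own x is the tin's axis (level while it lies, vertical once stood on either end). At the start it lies in the case, axis along the case's y, at case x -55 or +17 mm and y about -47 or +47 mm, centre 42 mm above the table. May be absent.
- neighbour1: tin of the same size (44 mm diameter, 76 mm high) with a green label, already standing in the lane, loose. Origin at the centre of its underside, z up the tin. Nearer the lane's -x end.
- neighbour2: tin of the same size (44 mm diameter, 76 mm high) with a green label, already standing in the lane, loose. Origin at the centre of its underside, z up the tin. Nearer the lane's +x end.
- bowl: bystander, to be left alone: steel bowl, rim 170 mm across, 70 mm high, origin at the centre of its underside.
- sauce: bystander, to be left alone: sauce bottle, 60 mm across, 170 mm high, origin at the centre of its underside.
- mug: bystander, to be left alone: white mug, 76 mm across, 85 mm high, origin at the centre of its underside.

How it is judged:
On the way, in this order (a step that is already met when the one before it is completed fails the run):
1. the lid is levered up from shut (beyond 0.15 rad) by the knife, which bears on it (value of joint lid above 0.15 rad and contact force between knife and lid above 0.3 N), for 0.1 s.
2. the lid stands open, beyond 1.3 rad (value of joint lid above 1.3 rad), for 0.2 s.
At the end, for the whole second after the job is handed in: Every tin that was in the case stands on either end on the lane's floor, within 0.12 rad of vertical and 12 mm of the lane's middle line, at rest; the two green tins stand upright in the lane too; the knife lies at rest on the board; the lid is shut to within 0.05 rad (angle between the x axis of each of tin1, tin2, tin3, tin4 and the z axis of lane, either way round below 0.12 rad and z of tin1 in the frame of lane between 0.042 and 0.054 m and x of tin1 in the frame of lane between -0.135 and 0.135 m and y of tin1 in the frame of lane between -0.012 and 0.012 m and linear speed of each of tin1, tin2, tin3, tin4, knife below 0.03 m/s and z of tin2 in the frame of lane between 0.042 and 0.054 m and x of tin2 in the frame of lane between -0.135 and 0.135 m and y of tin2 in the frame of lane between -0.012 and 0.012 m and z of tin3 in the frame of lane between 0.042 and 0.054 m and x of tin3 in the frame of lane between -0.135 and 0.135 m and y of tin3 in the frame of lane between -0.012 and 0.012 m and z of tin4 in the frame of lane between 0.042 and 0.054 m and x of tin4 in the frame of lane between -0.135 and 0.135 m and y of tin4 in the frame of lane between -0.012 and 0.012 m and angle between each of neighbour1, neighbour2's own z axis and vertical below 0.12 rad and x of neighbour1 in the frame of lane between -0.135 and 0.135 m and y of neighbour1 in the frame of lane between -0.012 and 0.012 m and z of neighbour1 in the frame of lane between 0.004 and 0.016 m and x of neighbour2 in the frame of lane between -0.135 and 0.135 m and y of neighbour2 in the frame of lane between -0.012 and 0.012 m and z of neighbour2 in the frame of lane between 0.004 and 0.016 m and x of knife in the frame of board between -0.13 and 0.13 m and y of knife in the frame of board between -0.065 and 0.065 m and z of knife in the frame of board between 0.006 and 0.03 m and value of joint lid below 0.05 rad); the robot touches nothing.
It fails at once if the bowl is shifted by more than 30 mm or knocked over (distance of bowl from where it was at the start of the episode above 0.03 m or angle between bowl's own z axis and vertical above 0.4 rad).
It fails at once if the sauce is shifted by more than 30 mm or knocked over (distance of sauce from where it was at the start of the episode above 0.03 m or angle between sauce's own z axis and vertical above 0.4 rad).
It fails at once if the mug is shifted by more than 30 mm or knocked over (distance of mug from where it was at the start of the episode above 0.03 m or angle between mug's own z axis and vertical above 0.4 rad).
Of tin1, tin2, tin3, tin4 only 2 to 3 are there at a start; the rules pass over those that are not, and their reading is None.
At some moment in a run one of knife may be knocked a few centimetres aside while the robot is not near it.
It also fails if it takes over 200 s, if anything falls off the work surface, if the arm or the gripper's body presses on something with over 40 N, if the wrist force passes 120 N, or if a joint passes its speed limit or range.

ROBOT

A 6-joint arm with a two-finger parallel gripper is mounted at the origin on the work surface. World frame = base frame: x ahead of the robot, y to its left, z up, the work surface at z = 0. Lengths are in m, angles in rad, forces in N, time in s.
With the tool pointing down it reaches from about 0.375 to 0.925 m from the base axis. Payload 5.7 kg.
Tool frame: the origin (TCP) lies at the very end of the fingers, on their centre line; the grasp point (between the pads) lies 19 mm behind it (manip.grip_depth is the distance from the TCP to the grasp point, in m); z points along the fingers, y is the line along which they close (so a half turn about z gives the same grasp; the last joint's range is limited). The gripper opens to 88 mm and grips with 3 to 60 N. Pads are 20 mm wide; open, the fingers measure 115 mm over their backs; the gripper's body (75 mm by 178 mm) begins 61 mm behind the grasp point.
Start: joints at [1.091, 0.359, 1.51, -0, 1.272, -0.115], TCP at [0.214, 0.56, 0.197] pointing down, gripper open.
Joint ranges: [-2.97, 2.97], [-1.01, 2.36], [0.21, 2.38], [-0.96, 4.11], [0.2, 2.71], [-2.98, 2.98]. Speed limits (rad/s): [2.39, 2.39, 3.14, 3.14, 3.14, 3.14].

INTERFACE

Orientations are given as a unit quaternion [w, x, y, z].
In Python, from bench import manip gives the robot as it stands. Calls block until the motion is done:
- manip.move_pose(position, orientation): joint-space move of the TCP to a pose.
- manip.movel(position, ori=None, velocity=0.15): straight line of the TCP; ori=None keeps the orientation; velocity is the mean speed in m/s.
- manip.goto_joints(angles): joint-space move.
- manip.gripper_to(opening, force=None): opening from 0.0 (shut) to 1.0 (fully open); force is the grip in N (None keeps the last); returns when the fingers have stopped.
- manip.pause(seconds).
- manip.inverse_kinematics(position, orientation): joint angles nearest the present ones, or None.
- manip.read_state(): the state.
- manip.snapshot(name): name is "side" or "top"; returns (picture, depth): 400x640x3 uint8, red, green, blue; 400x640 float32, m along the optical axis (not along the pixel's ray), 0 where there is no reading.
- manip.camera_info(name): a dict with "K" (3x3 intrinsics, pixels), "R" (3x3) and "t" (3): a world point X has camera coordinates R X + t. Camera axes: x right, y down, z forward; pixel columns grow to the right and rows downward; lengths in m; the calibration is good to about 2 mm. A picture is of the moment at which its call begins. camera_info takes no time and is no camera call.
A pose or a line that the arm cannot do raises manip.PlanningError and nothing moves.
- manip.close_job(): hands the job in; it is judged then, once.
Trained networks look in the newest picture that a camera, given by its name, has taken for a name from the list of things; names that differ only in an ending like _2 or _b are one class to them, and where a whole thing is asked for, a point or a joint stands for the part that bears it (a point fixed in the world has none). Each returns a list of dicts, best first, with "score" (0 to 1); they miss things now and then, are a little off and sometimes report something else, mostly with a low value. They report only what shows in the picture. A call takes as long as a camera call.
- manip.find_in(query, camera): "point" ([x, y, z] in m, in world coordinates, good to about 4 mm: the middle of the surface that is visible of it).
- manip.tip_of(query, camera): "point" ([x, y, z] in m, in world coordinates, good to about 4 mm: a listed point, or the origin of a listed thing).
The state is a dict: "time": time; "qpos": joint angles; "qvel": joint speeds; "tau": joint torques, N m; "position": TCP position; "ee_rot": TCP orientation; "ft_force": force on the tool from outside, world axes, zero at the start; "torque": the same for the moment, N m; "grip_width": opening from 0.0 (shut) to 1.0 (fully open); "gripper_force": force on a finger pad.
Only numpy, scipy, OpenCV 4.12 (cv2) and the standard library are available. Lean on these libraries where they do the work, as an engineer would, in place of code of your own. Each camera call takes 0.05 s, during which the arm holds its last target. There are 200 camera calls.

## Working session

There is one attempt and no reset: what is moved stays moved. The work goes in short steps, each a Python script; the robot and the scene stay as the last script left them, time stands still between calls to the robot, and variables do not carry over. Pictures are saved under pics/ and viewed, at most 14 in all, crops included, and the job is handed in when it is done.

```bash
ls; mkdir -p pics; cat > h.py <<'E'
from bench import manip
import numpy as np, cv2
from scipy.spatial.transform import Rotation as Rn
def save(cam,name,crop=None):
    im,d=manip.snapshot(cam)
    cv2.imwrite('pics/'+name,im[:,:,::-1]); return im,d
def world(cam,d):
    c=manip.camera_info(cam);K=np.array(c['K']);R=np.array(c['R']);t=np.array(c['t'])
    v,u=np.indices(d.shape)
    P=np.stack([(u-K[0,2])/K[0,0]*d,(v-K[1,2])/K[1,1]*d,d],-1)
    W=(P-t)@R
    W[d<=0]=np.nan
    return W
def quat(R): # matrix-> wxyz
    q=Rn.from_matrix(R).as_quat(); return [q[3],q[0],q[1],q[2]]
def axes(z,y):
    z=np.array(z,float);z/=np.linalg.norm(z);y=np.array(y,float);y-=z*(y@z);y/=np.linalg.norm(y)
    return quat(np.stack([np.cross(y,z),y,z],1))
E
python3 - <<'E'
from h import *
a,da=save('top','top0.png'); b,db=save('side','side0.png')
for n in ['case','lid','lid_hinge','lid_edge','knife','board','lane','neighbour1','neighbour2','bowl','sauce','mug','tin1']:
    for c in ['top','side']:
        print(n,c,*[(f,[(np.round(r['point'],3).tolist(),round(r['score'],2)) for r in getattr(manip,f)(n,c)[:2]]) for f in (['tip_of'] if 'lid_' in n else ['find_in','tip_of'])])
for c in ['top','side']:
    i=manip.camera_info(c);print(c,i)
print(manip.read_state())
E
```

```text
pics
case top ('find_in', [([0.541, -0.22, 0.08], 0.88)]) ('tip_of', [([0.546, -0.224, -0.002], 0.68)])
case side ('find_in', [([0.537, -0.258, 0.082], 0.84), ([0.583, 0.296, 0.062], 0.7)]) ('tip_of', [([0.547, -0.223, 0.001], 0.62)])Traceback (most recent call last):
  File "<stdin>", line 5, in <module>
ValueError: it knows: board, bowl, case, knife, lane, lid_edge, lid_hinge, mug, neighbour, sauce, tin
```

```bash
python3 - <<'E'
from h import *
for n in ['lid_hinge','lid_edge','knife','board','lane','neighbour','bowl','sauce','mug','tin']:
    for c in ['top','side']:
        print(n,c,*[(f,[(np.round(r['point'],3).tolist(),round(r['score'],2)) for r in getattr(manip,f)(n,c)[:3]]) for f in (['tip_of'] if 'lid_' in n else ['find_in','tip_of'])])
for c in ['top','side']:
    i=manip.camera_info(c);print(c,i)
print(manip.read_state())
E
```

```text
lid_hinge top ('tip_of', [([0.651, -0.255, 0.069], 0.83)])
lid_hinge side ('tip_of', [([0.655, -0.258, 0.071], 0.57)])
lid_edge top ('tip_of', [([0.441, -0.189, 0.07], 0.96), ([0.546, -0.224, 0.001], 0.69), ([0.584, 0.307, 0.01], 0.22)])
lid_edge side ('tip_of', [([0.444, -0.19, 0.072], 0.86)])
knife top ('find_in', [([0.427, 0.118, 0.026], 0.85)]) ('tip_of', [([0.428, 0.126, 0.012], 0.66)])
knife side ('find_in', [([0.426, 0.114, 0.026], 0.54)]) ('tip_of', [([0.427, 0.128, 0.014], 0.55)])
board top ('find_in', [([0.306, 0.421, 0.112], 0.75), ([0.416, 0.144, 0.014], 0.71)]) ('tip_of', [([0.423, 0.139, 0.001], 0.94), ([0.773, 0.053, 0.002], 0.46)])
board side ('find_in', [([0.41, 0.129, 0.009], 0.92), ([0.575, 0.18, 0.064], 0.16)]) ('tip_of', [([0.419, 0.146, -0.001], 0.98)])
lane top ('find_in', [([0.579, 0.299, 0.087], 0.7)]) ('tip_of', [([0.582, 0.256, 0.001], 0.95)])
lane side ('find_in', [([0.564, 0.177, 0.011], 0.89)]) ('tip_of', [])
neighbour top ('find_in', [([0.572, 0.196, 0.083], 0.73), ([0.58, 0.297, 0.084], 0.69)]) ('tip_of', [([0.587, 0.305, 0.011], 0.77), ([0.582, 0.197,
[... 1759 characters left out ...]
 1.01827378])}
{'time': 2.15, 'qpos': array([ 1.09093484e+00,  3.58818710e-01,  1.51038922e+00, -1.61343933e-05,
        1.27251141e+00, -1.15081100e-01]), 'qvel': array([ 0.00160334,  0.00082634, -0.00077765, -0.00014498, -0.00043198,
        0.00148374]), 'tau': array([ 5.97939038e-05, -5.15325272e+01, -2.71122926e+01,  6.75486051e-02,
        2.46167800e-02, -1.53087024e-05]), 'position': array([0.21403315, 0.56048998, 0.19741574]), 'ee_rot': array([-1.11937521e-05,  1.81378306e-01,  9.83413395e-01, -6.28206253e-05]), 'ft_force': array([ 0.47976241, -1.02773493, -0.04945923]), 'torque': array([ 0.01372773,  0.00490999, -0.02135656]), 'gripper_force': 0.0, 'grip_width': 0.9981596136858819}
```

View pics/top0.png

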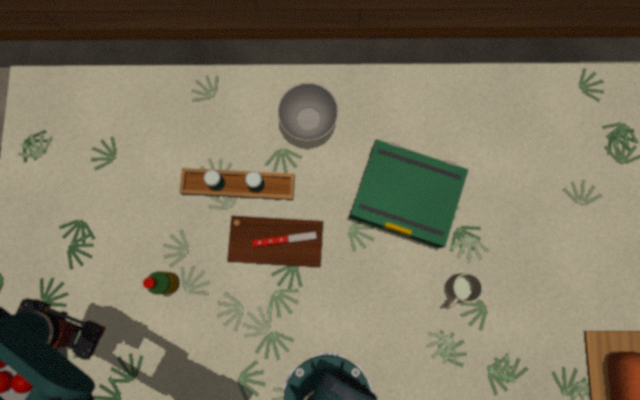

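View pics/side0.png

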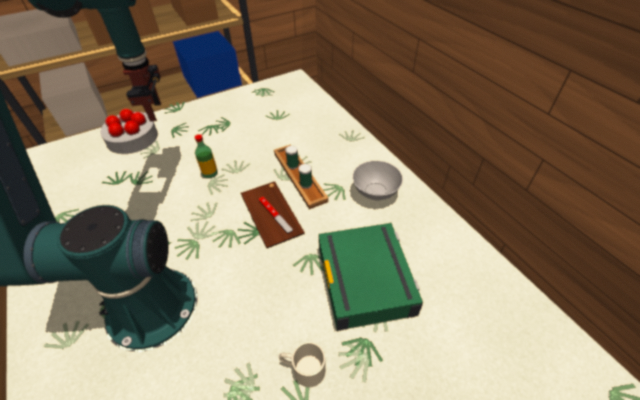

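The top view shows the case at about px (408,195), the knife on the board at (285,240) with its tip to the right (-y), and the lane at (238,184) with green tins at (213,178) and (254,180). The side view agrees. Next I refine the poses with colour and depth, and check IK for a tilted tool for standing the tins up.

```bash
cat >> h.py <<'E'
def seg(cam,hsvlo,hsvhi,box,zr,im=None,d=None):
    """world points of a colour inside an xy box and z range"""
    if im is None: im,d=manip.snapshot(cam)
    W=world(cam,d); hsv=cv2.cvtColor(im,cv2.COLOR_RGB2HSV)
    m=cv2.inRange(hsv,np.array(hsvlo),np.array(hsvhi))>0
    with np.errstate(invalid='ignore'):
        m&=(W[...,0]>box[0])&(W[...,0]<box[1])&(W[...,1]>box[2])&(W[...,1]<box[3])&(W[...,2]>zr[0])&(W[...,2]<zr[1])
    return W[m]
def rect(P):
    (c,s,a)=cv2.minAreaRect((P[:,:2]*1000).astype(np.float32)); 
    return np.round(c,1),np.round(s,1),round(a,1),np.round(np.median(P[:,2])*1000,1),len(P)
E
python3 - <<'E'
from h import *
for cam in ['top','side']:
    im,d=manip.snapshot(cam); k=dict(im=im,d=d)
    A=(0,0,0);B=(180,255,255)
    print(cam,'lid',rect(seg(cam,A,B,(.35,.8,-.45,0),(.068,.095),**k)))
    P=seg(cam,(35,80,30),(90,255,255),(.35,.8,-.45,0),(.05,.1),**k);print(' green',rect(P))
    R=np.concatenate([seg(cam,(0,140,90),(6,255,255),(.34,.5,0,.28),(.012,.06),**k),seg(cam,(172,140,90),(180,255,255),(.34,.5,0,.28),(.012,.06),**k)])
    print(' handle',rect(R)); 
    K=seg(cam,(0,0,110),(180,90,255),(.34,.5,0,.28),(.012,.06),**k);print(' blade',rect(K), K.mean(0))
    K=seg(cam,A,B,(.34,.5,0,.28),(.007,.03),**k);print(' board',rect(K))
    L=seg(cam,A,B,(.5,.66,.08,.43),(.007,.035),**k);print(' lane',rect(L))
    N=seg(cam,A,B,(.5,.66,.08,.43),(.06,.1),**k)
    for lo,hi in((.1,.25),(.25,.4)):
        n=N[(N[:,1]>lo)&(N[:,1]<hi)];t=n[n[:,2]>np.percentile(n[:,2],98)-.006];print(' nb',rect(t))
    N=seg(cam,A,B,(.6,.95,-.1,.2),(.05,.1),**k);print(' bowl',rect(N))
# IK checks
al=np.radians(12)
for x,y,az in [(.6,-.01,0),(.55,-.02,0),(.65,-.01,0),(.6,-.01,.2),(.15,.6,1.33),(.65,.45,.6)]:
    for s in(1,-1):
        z=[np.cos(al)*np.cos(az),np.cos(al)*np.sin(az),-np.sin(al)]
        q=manip.inverse_kinematics([x,y,.06],axes(z,[-s*np.sin(az),s*np.cos(az),0])); print(x,y,az,s,None if q is None else np.round(q,2))
E
```

```text
top lid (array([ 581.9, -159.2]), array([438.9, 258.2]), 61.6, np.float64(79.3), 8022)
 green (array([ 546. , -220.7]), array([257.4, 218.9]), 70.9, np.float64(79.2), 6816)
 handle (array([421. , 157.2]), array([ 23.1, 100. ]), 8.7, np.float64(25.3), 252)
 blade (array([420.2, 142. ]), array([258.3, 129.3]), 86.7, np.float64(19.4), 210) [0.42520232 0.07614307 0.01915662]
 board (array([429.2, 139.7]), array([264.7, 157.9]), 85.0, np.float64(12.3), 4173)
 lane (array([576.8, 256.3]), array([330.6, 156.9]), 87.3, np.float64(14.1), 2220)
 nb (array([580.2, 195.6]), array([38.8, 40.5]), 1.7, np.float64(87.1), 138)
 nb (array([584.8, 308.7]), array([41.9, 39.8]), 35.4, np.float64(86.5), 149)
 bowl (array([715.3,  71.6]), array([167.7, 297.2]), 71.7, np.float64(64.4), 703)
side lid (array([ 580.4, -161.9]), array([436.4, 256.8]), 61.6, np.float64(77.0), 7060)
 green (array([ 544.7, -226.3]), array([260.6, 217.7]), 70.8, np.float64(76.8), 6294)
 handle (array([422.6, 153.5]), array([25.9, 97.7]), 7.6, np.float64(22.5), 150)
 blade (array([431.7,  65.1]), array([18.6, 77.7]), 6.8, np.float64(17.7), 112) [0.43121974 0.06395926 0.01813204]
 board (array([420.5, 140.5]), array([262. , 129.9]), 86.5, np.float64(9.9), 2171)
 lane (array([582.1, 252. ]), array([328.7,  73.5]), 87.0, np.float64(18.6), 825)
 nb (array([581. , 192.9]), array([40. , 42.5]), 9.1, np.float64(83.1), 96)
 nb (array([584.6, 304.9]), array([41.8, 39.8]), 20.2, np.float64(82.9), 80)
 bowl (array([714.8,  71.4]), array([168.6, 299.3]), 71.3, np.float64(61.0), 478)
0.6 -0.01 0 1 None
0.6 -0.01 0 -1 None
0.55 -0.02 0 1 None
0.55 -0.02 0 -1 None
0.65 -0.01 0 1 None
0.65 -0.01 0 -1 None
0.6 -0.01 0.2 1 None
0.6 -0.01 0.2 -1 None
0.15 0.6 1.33 1 None
0.15 0.6 1.33 -1 None
0.65 0.45 0.6 1 [0.43 1.05 2.16 2.98 1.44 1.56]
0.65 0.45 0.6 -1 [ 0.43  1.05  2.16  2.98  1.44 -1.58]
```

```bash
python3 - <<'E'
from h import *
rows=[];rhs=[]
Q=[]
for r in (.45,.6,.75,.85):
    for z in (.1,.25,.4):
        q=manip.inverse_kinematics([r,0,z],axes([0,0,-1],[0,1,0]))
        if q is None: continue
        Q.append(q)
        a,b=q[1],q[1]+q[2]; c=a+q[2]*0+q[2]+q[4]
        # r = L1 sin a + L2 sin b + e cos b + L3 sin c + c0 ; z = L1 cos a + L2 cos b - e sin b + L3 cos c + h
        if abs(q[3])>.1: print('flip',r,z,np.round(q,2)); continue
        rows.append([np.sin(a),np.sin(b),np.cos(b),1,0]);rhs.append(r)
        rows.append([np.cos(a),np.cos(b),-np.sin(b),0,1]);rhs.append(z)
s,res,rk,_=np.linalg.lstsq(np.array(rows),np.array(rhs),rcond=None)
print('L1,L2,e,c0,h-L3',np.round(s,4),res,rk)
# horizontal-ish pose to get L3
az=.6
for x,y in [(.6,.54),(.62,.5),(.58,.52),(.55,.55)]:
  for al in (8,12,20,30,40,50):
    al_=np.radians(al)
    z=[np.cos(al_)*np.cos(az),np.cos(al_)*np.sin(az),-np.sin(al_)]
    for s_ in (1,-1):
        q=manip.inverse_kinematics([x,y,.06],axes(z,[-s_*np.sin(az),s_*np.cos(az),0]))
        if q is not None: print(x,y,al,s_,np.round(q,2), 'wristapprox rz', np.round([s[0]*np.sin(q[1])+s[1]*np.sin(q[1]+q[2])+s[2]*np.cos(q[1]+q[2])+s[3], s[0]*np.cos(q[1])+s[1]*np.cos(q[1]+q[2])-s[2]*np.sin(q[1]+q[2])+s[4]],3))
E
```

```text
L1,L2,e,c0,h-L3 [ 0.608   0.4331  0.1113  0.0055 -0.1382] [1.95820786e-06] 5
0.6 0.54 8 1 [0.69 1.1  2.1  3.24 1.49 1.58] wristapprox rz [ 0.409 -0.289]
0.6 0.54 8 -1 [ 0.69  1.1   2.1   3.24  1.49 -1.56] wristapprox rz [ 0.409 -0.289]
0.6 0.54 12 1 [0.69 1.04 2.11 3.23 1.37 1.57] wristapprox rz [ 0.414 -0.261]
0.6 0.54 12 -1 [ 0.69  1.04  2.11  3.23  1.37 -1.57] wristapprox rz [ 0.414 -0.261]
0.6 0.54 20 1 [0.69 0.91 2.11 3.24 1.09 1.56] wristapprox rz [ 0.43  -0.207]
0.6 0.54 20 -1 [ 0.69  0.91  2.11  3.24  1.09 -1.58] wristapprox rz [ 0.43  -0.207]
0.6 0.54 30 1 [0.68 0.76 2.05 3.25 0.72 1.53] wristapprox rz [ 0.459 -0.143]
0.6 0.54 30 -1 [ 0.68  0.76  2.05  3.25  0.72 -1.61] wristapprox rz [ 0.459 -0.143]
0.6 0.54 40 1 [0.68 0.65 1.95 3.32 0.34 1.45] wristapprox rz [ 0.5   -0.085]
0.6 0.54 40 -1 [ 0.68  0.65  1.95  3.32  0.34 -1.69] wristapprox rz [ 0.5   -0.085]
0.62 0.5 8 1 [0.58 1.11 2.13 3.13 1.54 1.57] wristapprox rz [ 0.394 -0.289]
0.62 0.5 8 -1 [ 0.58  1.11  2.13  3.13  1.54 -1.57] wristapprox rz [ 0.394 -0.289]
0.62 0.5 12 1 [0.58 1.05 2.14 3.13 1.41 1.57] wristapprox rz 
[... 1508 characters left out ...]
3.34  1.56 -1.55] wristapprox rz [ 0.387 -0.289]
0.55 0.55 12 1 [0.8  1.05 2.16 3.34 1.43 1.59] wristapprox rz [ 0.392 -0.261]
0.55 0.55 12 -1 [ 0.8   1.05  2.16  3.34  1.43 -1.56] wristapprox rz [ 0.392 -0.261]
0.55 0.55 20 1 [0.79 0.91 2.16 3.34 1.15 1.56] wristapprox rz [ 0.407 -0.207]
0.55 0.55 20 -1 [ 0.79  0.91  2.16  3.34  1.15 -1.59] wristapprox rz [ 0.407 -0.207]
0.55 0.55 30 1 [0.78 0.76 2.11 3.36 0.77 1.5 ] wristapprox rz [ 0.435 -0.143]
0.55 0.55 30 -1 [ 0.78  0.76  2.11  3.36  0.77 -1.64] wristapprox rz [ 0.435 -0.143]
0.55 0.55 40 1 [0.76 0.64 2.01 3.47 0.39 1.37] wristapprox rz [ 0.474 -0.085]
0.55 0.55 40 -1 [ 0.76  0.64  2.01  3.47  0.39 -1.77] wristapprox rz [ 0.474 -0.085]
```

```bash
cat >> h.py <<'E'
C=np.array([.5455,-.2235]); cx=np.array([.945,-.328]); cx/=np.linalg.norm(cx); cy=np.array([-cx[1],cx[0]]); HG=C+.11*cx
def dn(d): return axes([0,0,-1],[-d[1],d[0],0])   # tool down, d = -tool x
def P3(xy,z): return [float(xy[0]),float(xy[1]),float(z)]
def knife():
    hs=[];bs=[]
    for cam in ['top','side']:
        im,d=manip.snapshot(cam);k=dict(im=im,d=d);B=(.3,.56,-.05,.34)
        R=np.concatenate([seg(cam,(0,140,90),(6,255,255),B,(.01,.06),**k),seg(cam,(172,140,90),(180,255,255),B,(.01,.06),**k)])
        c=rect(R);hs.append(c[0]/1000)
        a=np.radians(c[2]); w,h=c[1]
        u=np.array([np.cos(a),np.sin(a)]) if w>h else np.array([-np.sin(a),np.cos(a)])
        bs.append(u if u@[0,-1]>0 else -u); print(cam,c,np.round(np.percentile(R[:,2],90),4))
    h=np.mean(hs,0);d=np.mean(bs,0);d/=np.linalg.norm(d); return h,d   # handle centre, direction
def ft(): return np.round(manip.read_state()['ft_force'],1)
E
python3 - <<'E'
from h import *
h,d=knife();print(h,d,h+.03*d)
g=h+.034*d     # grasp at knife x=+4 mm
o=dn(d)
manip.gripper_to(.5)
manip.move_pose(P3(g,.12),o); f0=ft()
manip.movel(P3(g,.03),velocity=.1); manip.movel(P3(g,.0145),velocity=.03); print('ft',f0,ft())
manip.gripper_to(0,force=60); s=manip.read_state();print(s['grip_width'],s['gripper_force'])
manip.movel(P3(g,.2),velocity=.15); print(ft(),manip.read_state()['position'],manip.read_state()['time'])
save('side','s1.png')
E
```

```text
top (array([420.7, 158.2]), array([ 22.9, 101.6]), 8.1, np.float64(25.4), 267) 0.029
side (array([423.5, 154.9]), array([ 26.8, 103.4]), 8.1, np.float64(22.8), 162) 0.0252
[0.4221  0.15655] [ 0.14090123 -0.99002366] [0.42632704 0.12684929]
ft [-0.4 -0.2  0. ] [ 0.8  0.5 -0.9]
0.00515448329166992 0.0
[-0.1 -0.5 -0.3] [0.42617804 0.122796   0.19923305] 8.8583
```

```bash
python3 -c "
import cv2;i=cv2.imread('pics/s1.png')[80:280,180:420];cv2.imwrite('pics/s1c.png',cv2.resize(i,None,fx=3,fy=3))"
```

```text
(no output)
```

View pics/s1c.png

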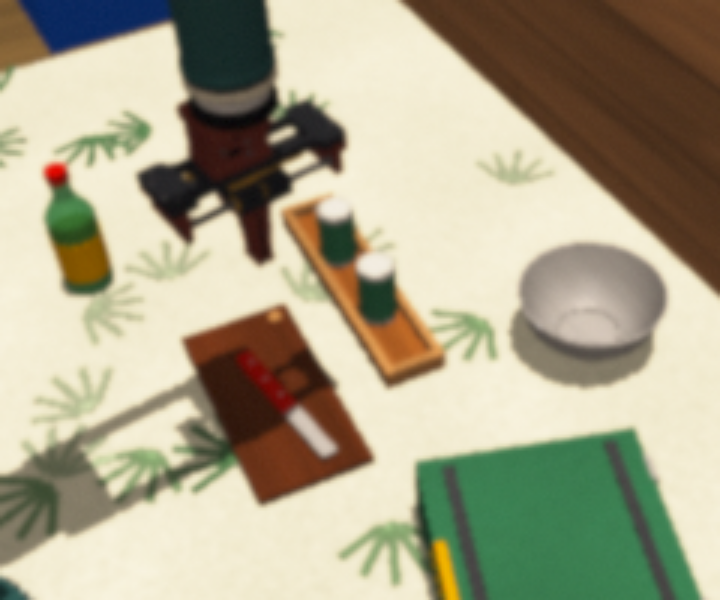

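The gripper closed without the knife: the crop shows the knife still on the board at about (290,400) and the fingers empty. I'll see whether it moved.

```bash
python3 - <<'E'
from h import *
manip.goto_joints([1.091,.359,1.51,0,1.272,-.115])
h,d=knife();print(h,d,h+.03*d)
for c in('top','side'): print(manip.tip_of('knife',c))
E
```

```text
top (array([421.4, 157.2]), array([ 22.4, 100. ]), 7.5, np.float64(25.1), 264) 0.0291
side (array([422.7, 160.4]), array([ 26.5, 114.7]), 7.1, np.float64(22.5), 167) 0.0252
[0.42205 0.1588 ] [ 0.12706461 -0.99189444] [0.42586194 0.12904317]
[{'point': [0.4251, 0.1261, 0.0105], 'score': 0.72}]
[{'point': [0.4257, 0.1254, 0.0123], 'score': 0.51}]
```

```bash
python3 - <<'E'
from h import *
h=np.array([.4221,.157]);d=np.array([.132,-.991])
g=h+.030*d; o=dn(d)
manip.gripper_to(.5)
manip.move_pose(P3(g,.12),o)
manip.movel(P3(g,.022),velocity=.1); f0=ft()
for z in np.arange(.018,.009,-.001):
    manip.movel(P3(g,z),velocity=.03); s=manip.read_state(); print(round(z,4),s['position'],ft()-f0)
    if (ft()-f0)[2]>4: break
manip.gripper_to(0.1,force=20); s=manip.read_state();print(s['grip_width'],s['gripper_force'],ft()-f0)
save('side','s2.png')
E
python3 -c "
import cv2;i=cv2.imread('pics/s2.png')[150:270,200:340];cv2.imwrite('pics/s2c.png',cv2.resize(i,None,fx=4,fy=4))"
```

```text
0.018 [0.42610021 0.12726627 0.01810169] [-0.2  0.2  0.2]
0.017 [0.42607193 0.12727109 0.01700706] [-0.2  0.8 -0.4]
0.016 [0.42598858 0.12725809 0.01593724] [-0.2 -0.1  0. ]
0.015 [0.42599982 0.12727095 0.01494754] [-0.9 -1.4 -0.3]
0.014 [0.42598574 0.12724516 0.01393445] [-0.4 -1.2  0.4]
0.013 [0.42600432 0.1272663  0.01293141] [-0.6 -0.5  0.1]
0.012 [0.4259929  0.12726343 0.0119331 ] [-0.6  0.4 -0.6]
0.011 [0.42600882 0.1272653  0.01093904] [-0.3 -0.8 -0.2]
0.01 [0.42601617 0.12724413 0.00994228] [-0.5 -0.2 -0.4]
0.10246922086293116 0.0 [-1.1  0.2  0.6]
```

View pics/s2c.png

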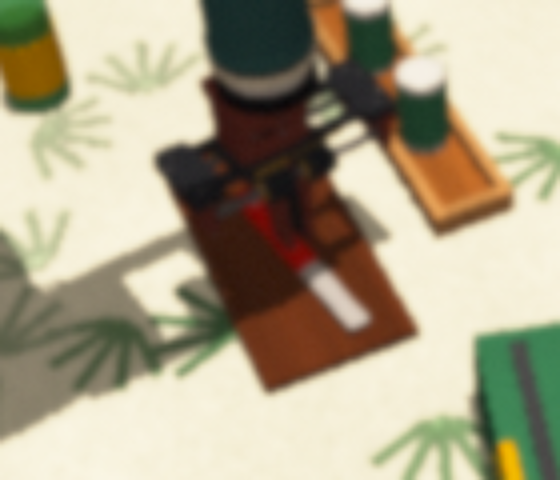

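```bash
python3 - <<'E'
from h import *
for cam in('side','top'):
    im,d=manip.snapshot(cam);W=world(cam,d)
    with np.errstate(invalid='ignore'): m=(abs(W[...,0]-.426)<.06)&(abs(W[...,1]-.127)<.03)&(W[...,2]<.12)&(W[...,2]>.015)
    v,u=np.nonzero(m)
    for k in np.argsort(W[m][:,2])[::4][:60]: print(cam,u[k],v[k],np.round(W[v[k],u[k]]*1000).astype(int),im[v[k],u[k]])
s=manip.read_state();print(s['position'],s['grip_width'])
E
```

```text
side 266 208 [412 155  15] [93 15  8]
side 276 217 [424 102  16] [105  78  73]
side 277 215 [430 107  17] [112  50  45]
side 279 216 [434  99  19] [99 84 78]
side 278 215 [432 104  19] [105  61  56]
side 269 211 [414 134  20] [90 14 10]
side 271 213 [416 122  20] [101  15  11]
side 268 210 [413 139  21] [87 16 10]
side 276 212 [432 117  22] [108  12   7]
side 274 213 [424 116  22] [116   9   7]
side 275 211 [430 121  23] [103  16  10]
side 275 212 [428 117  24] [114  12   9]
side 277 214 [430 105  24] [112  20  18]
side 273 213 [421 116  24] [113  14  10]
side 274 209 [431 129  25] [72 17 13]
side 274 211 [427 121  26] [100  18  14]
side 274 208 [430 127  32] [52 17 14]
side 272 212 [417 111  37] [89 16 12]
side 274 207 [430 125  39] [34 19 16]
side 270 210 [414 119  40] [73 18 13]
side 271 211 [414 111  42] [76 20 15]
side 277 207 [437 116  43] [58 25 19]
side 273 205 [430 130  44] [28 17 16]
side 272 209 [419 114  47] [61 21 18]
side 274 205 [431 124  49] [21 16 14]
side 269 207 [413 123  51] [59 24 18]
side 276 206 [434 114  52] [49 22 18]
side 272 208 [419 111  55] [56 21 16]
sid
[... 300 characters left out ...]

side 269 205 [412 113  71] [59 22 18]
side 269 204 [413 115  72] [56 19 14]
side 271 204 [418 111  73] [52 24 19]
side 266 201 [409 129  75] [84 19 13]
side 270 203 [416 113  78] [57 25 18]
side 273 199 [430 122  79] [19 16 15]
side 276 199 [437 114  83] [56 22 16]
side 268 202 [410 113  85] [56 21 15]
side 270 201 [417 113  86] [55 25 19]
side 269 201 [413 112  89] [55 24 20]
side 275 198 [434 113  90] [48 21 16]
side 276 197 [439 114  91] [59 25 18]
side 275 196 [435 113  98] [52 21 18]
side 275 194 [437 115 105] [55 32 25]
side 272 191 [432 124 112] [42 25 21]
side 273 191 [433 117 118] [37 25 21]
top 279 255 [382 131  15] [41 16  3]
[0.42605534 0.12726445 0.01000878] 0.09731815955538173
```

```bash
python3 - <<'E'
from h import *
s=manip.read_state()['position']
print(manip.grip_depth)
manip.movel(P3(s[:2],.15))
for g in (.1,.6):
    manip.gripper_to(g); s=manip.read_state();print(s['position'],s['grip_width'])
    for cam in('side','top'):
        im,d=manip.snapshot(cam);W=world(cam,d)
        with np.errstate(invalid='ignore'): m=(abs(W[...,0]-.426)<.06)&(abs(W[...,1]-.127)<.04)&(W[...,2]<.25)&(W[...,2]>.09)
        p=W[m]; p=p[np.argsort(p[:,2])]; print(cam,len(p)); print(np.round(p[:12]*1000).astype(int).tolist()); 
        cc=manip.camera_info(cam);X=np.array(cc['R'])@s['position']+cc['t'];x=np.array(cc['K'])@X;print('TCP px',x[:2]/x[2])
save('side','s3.png')
E
python3 -c "
import cv2;i=cv2.imread('pics/s3.png')[130:230,200:340];cv2.imwrite('pics/s3c.png',cv2.resize(i,None,fx=5,fy=5))"
```

```text
0.0187
[0.4254613  0.1271678  0.14924758] 0.09998190296196136
side 203
[[431, 120, 171], [430, 125, 172], [436, 116, 173], [429, 129, 173], [440, 117, 174], [430, 137, 175], [415, 111, 175], [432, 114, 176], [412, 126, 176], [411, 131, 176], [431, 124, 176], [441, 118, 176]]
TCP px [268.12334356 182.61771965]
top 0
[]
TCP px [276.04674718 234.35155338]
[0.42603903 0.12727154 0.15000128] 0.5992820638336159
side 208
[[452, 137, 172], [457, 119, 172], [454, 120, 173], [395, 110, 173], [452, 130, 173], [461, 120, 173], [453, 124, 174], [457, 119, 176], [392, 122, 177], [398, 109, 177], [396, 109, 178], [454, 118, 178]]
TCP px [268.25506145 182.34790792]
top 0
[]
TCP px [275.9802604  234.09115877]
```

View pics/s3c.png

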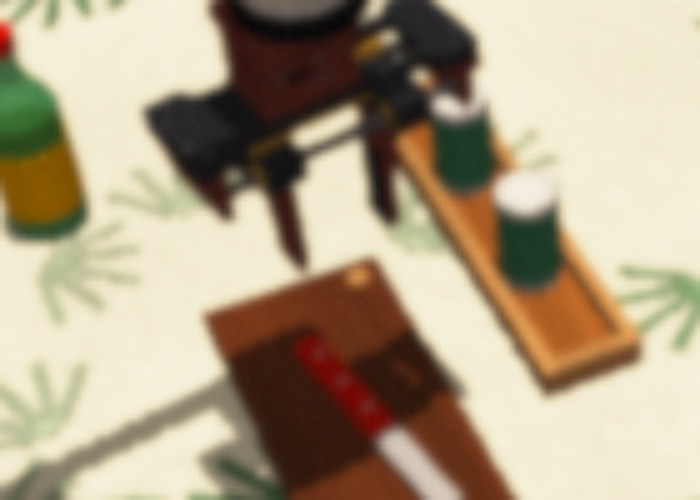

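The TCP in the picture is about px (268,182), but the finger ends stop about 18–20 mm above the reported TCP. So the stated tool length seems to be off. I'll measure the offset by touching the board gently with the fingers.

```bash
python3 - <<'E'
from h import *
h=np.array([.4221,.157]);d=np.array([.132,-.991])
g=h+.030*d; o=dn(d)
manip.gripper_to(.5)
manip.movel(P3(g,.02),ori=o,velocity=.15); manip.pause(.2); f0=ft()
for z in np.arange(.010,-.013,-.001):
    manip.movel(P3(g,z),velocity=.02); s=manip.read_state(); f=ft()-f0
    if f[2]>3: break
print(round(z,4),s['position'],f)
z+=.0015
manip.movel(P3(g,z),velocity=.02)
manip.gripper_to(0,force=60); s=manip.read_state();print(s['grip_width'],s['gripper_force'],ft()-f0,s['position'])
E
```

```text
-0.012 [ 0.42599802  0.12725659 -0.01205469] [ 0.1 -0.4 -0.2]
0.20327397434393282 59.98641550540924 [-0.4  0.1  1.3] [ 0.42591974  0.12723776 -0.01052714]
```

```bash
python3 - <<'E'
from h import *
s=manip.read_state()['position']
manip.movel(P3(s[:2],.20),velocity=.15); s=manip.read_state();print(s['position'],s['grip_width'],s['gripper_force'],ft())
for cam in('side','top'):
    im,d=save(cam,cam[0]+'4.png');W=world(cam,d); hsv=cv2.cvtColor(im,cv2.COLOR_RGB2HSV)
    with np.errstate(invalid='ignore'): m=(abs(W[...,0]-.426)<.06)&(abs(W[...,1]-.09)<.14)&(W[...,2]<.27)&(W[...,2]>.17)
    for nm,mm in(('red',(hsv[...,1]>170)&((hsv[...,0]<6)|(hsv[...,0]>172))&(hsv[...,2]>85)),('steel',(hsv[...,1]<70)&(hsv[...,2]>90))):
        p=W[m&mm]; 
        if len(p)<5: print(cam,nm,len(p));continue
        A=np.c_[p[:,1]-.127,np.ones(len(p))]; k=np.linalg.lstsq(A,p[:,2],rcond=None)[0]
        print(cam,nm,len(p),p.mean(0).round(4),'ymin/max',p[:,1].min().round(3),p[:,1].max().round(3),'z slope,at',k.round(3))
E
python3 -c "
import cv2;i=cv2.imread('pics/s4.png')[110:250,200:370];cv2.imwrite('pics/s4c.png',cv2.resize(i,None,fx=4,fy=4))"
```

```text
[0.42521018 0.12713101 0.19923807] 0.19943738200643746 59.98561084270477 [-0.3 -0.7 -0.4]
side red 54 [0.4229 0.1313 0.2334] ymin/max 0.102 0.187 z slope,at [0.002 0.233]
side steel 146 [0.432  0.0702 0.2295] ymin/max 0.029 0.136 z slope,at [0.158 0.239]
top red 9 [0.4121 0.1949 0.2344] ymin/max 0.189 0.203 z slope,at [-0.283  0.254]
top steel 179 [0.4341 0.0571 0.23  ] ymin/max 0.031 0.083 z slope,at [-0.003  0.23 ]
```

View pics/s4c.png

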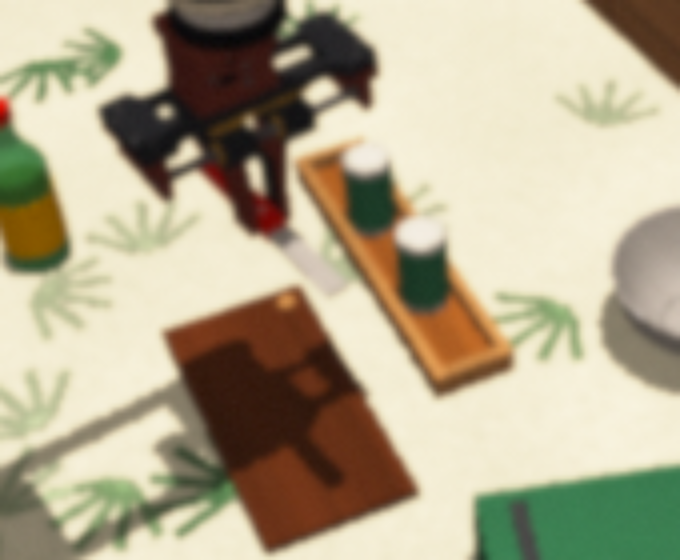

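Knife is held level (blade at z≈0.230 with TCP 0.199, as expected from geometry). Now the pry.

```bash
python3 - <<'E'
from h import *
o=dn(cx); L=.096
def tcp(tipx,z): return P3(C+(tipx-L)*cx,z)   # tipx in case x
manip.move_pose(tcp(-.150,.16),o)
manip.movel(tcp(-.150,.0372),velocity=.15); manip.pause(.2); f0=ft(); print('f0',f0,manip.read_state()['position'])
for tx in (-.125,-.11,-.10,-.09,-.08):
    manip.movel(tcp(tx,.0372),velocity=.05); f=ft()-f0; print(tx,f)
    if abs(f[:2]).max()>8: print('BLOCKED'); raise SystemExit
def at(th,r=.19):
    return tcp(.110-r*np.cos(th), .072+r*np.sin(th)-.0308)
for th in np.arange(0,.33,.05):
    manip.movel(at(th),velocity=.05); f=ft()-f0; print(round(th,2),f,manip.read_state()['gripper_force'])
    if abs(f).max()>25: break
save('side','s5.png'); save('top','t5.png')
E
python3 -c "
import cv2;i=cv2.imread('pics/s5.png')[150:350,220:460];cv2.imwrite('pics/s5c.png',cv2.resize(i,None,fx=3,fy=3))"
```

```text
f0 [-0.3 -0.7 -0.2] [ 0.31369799 -0.14322894  0.03781993]
-0.125 [0.3 0.5 0.2]
-0.11 [ 0.6  0.2 -0.3]
-0.1 [ 0.   0.5 -0.9]
-0.09 [ 0.7  1.2 -1.5]
-0.08 [ 1.3  0.7 -0.7]
0.0 [ 0.7  1.  -1. ] 59.98486340045929
0.05 [ 0.   1.9 -2.6] 59.984843730926514
0.1 [-0.2  1.9 -2.4] 59.98473823070526
0.15 [-0.6  0.4 -1.3] 59.98460412025452
0.2 [-0.4  1.8 -1. ] 59.98473644256592
0.25 [-0.4  1.7 -2.2] 59.984614849090576
0.3 [-0.1  1.7 -1.7] 59.984668493270874
```

View pics/s5c.png

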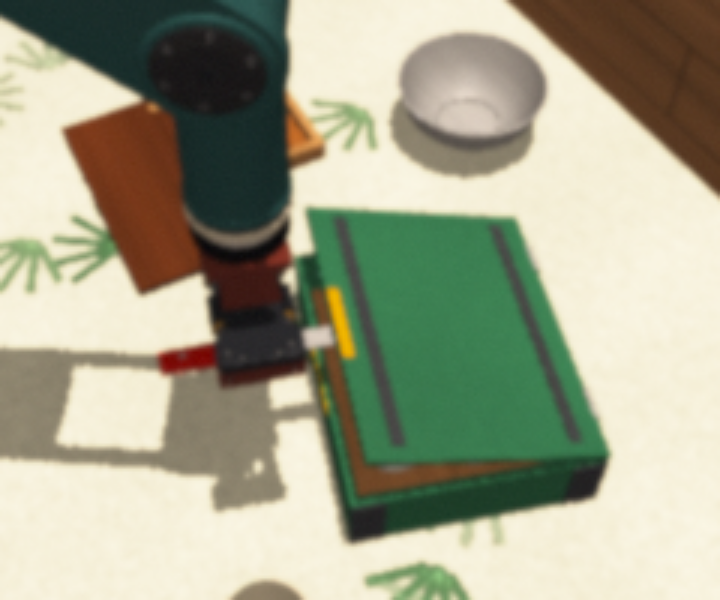

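The lid is up on the blade at about (345,340) in the crop, with the case interior showing along its front edge. I'll continue the arc to fully open.

```bash
python3 - <<'E'
from h import *
L=.096
def tcp(tipx,z): return P3(C+(tipx-L)*cx,z)
def at(th,r=.19): return tcp(.110-r*np.cos(th), .072+r*np.sin(th)-.0308)
for th in np.r_[np.arange(.4,1.85,.1),1.85]:
    manip.movel(at(th),velocity=.12); f=ft(); 
    if abs(f).max()>15: print(th,f); break
print(th,ft()); p=np.array(manip.read_state()['position'])
manip.movel(list(p-np.r_[.06*cx,0]),velocity=.15)
manip.movel(list(p-np.r_[.06*cx,-.06]),velocity=.15)
# lay knife back: TCP z -.0105 -> +1 mm drop
d=np.array([.10,-.995]);d/=np.linalg.norm(d); g=np.array([.423,.127])
manip.move_pose(P3(g,.2),dn(d)); 
save('side','s6.png');save('top','t6.png')
manip.movel(P3(g,.01),velocity=.15); manip.movel(P3(g,-.0095),velocity=.03); print(ft())
manip.gripper_to(.45); manip.movel(P3(g,.12),velocity=.2)
print(manip.read_state()['time'])
E
python3 -c "
import cv2;i=cv2.imread('pics/s6.png')[60:360,200:480];cv2.imwrite('pics/s6c.png',cv2.resize(i,None,fx=2,fy=2))"
```

```text
1.85 [-0.  -0.2 -0.6]
[ 0.4  0.3 -0.3]
48.9
```

View pics/s6c.png

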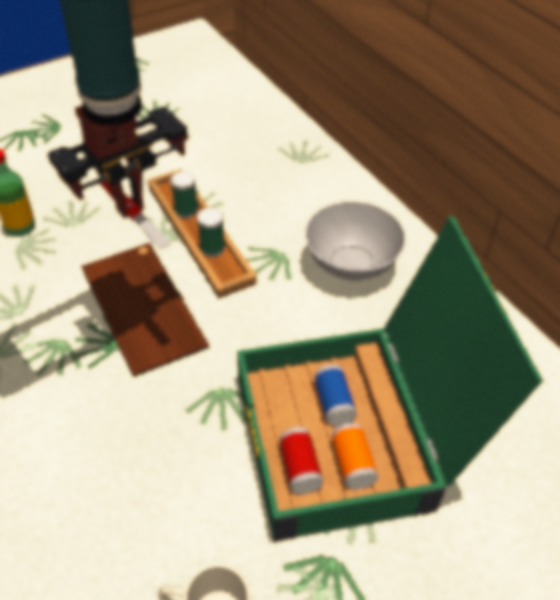

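The case holds three tins in the crop: red (300,460), blue (335,395) and orange (354,455). The lid stands open, and the knife was carried back to the board. I'll measure the tins and the knife, and check the stage path.

```bash
cat >> h.py <<'E'
HUE={'red':[(0,150,70),(7,255,255)],'orange':[(8,150,70),(18,255,255)],'blue':[(100,120,40),(130,255,255)],'yellow':[(20,150,70),(34,255,255)]}
AZ=.75; SXY=np.array([.62,.58]); UP=np.array([0,0,1.])
def stage(al,off_z=0,back=0,s=1,xy=SXY):
    t=np.array([np.cos(al)*np.cos(AZ),np.cos(al)*np.sin(AZ),-np.sin(al)])
    y=[-s*np.sin(AZ),s*np.cos(AZ),0]
    return [float(v) for v in np.r_[xy,.048+off_z]-back*t], axes(t,y)
E
python3 - <<'E'
from h import *
manip.goto_joints([.9,.1,1.6,0,1.4,0]); 
for cam in('top','side'):
    im,d=manip.snapshot(cam)
    for n,(a,b) in HUE.items():
        P=seg(cam,a,b,(.42,.72,-.38,-.05),(.035,.075),im,d)
        if len(P)>15:
            c=P[P[:,2]>np.percentile(P[:,2],50)]; q=(c.mean(0)[:2]-C); r=rect(P); print(cam,n,len(P),'case xy',np.round([q@cx,q@cy],3),'ztop',np.percentile(P[:,2],95).round(4),r[:3])
print(knife())
# IK tests
for d in(cy,-cy):
    for cxx,cyy in((-.055,-.047),(.017,-.047),(.017,.047)):
        q=manip.inverse_kinematics(P3(C+cxx*cx+cyy*cy,.007),dn(d));print(None if q is None else np.round(q,2))
q0=np.array([.75,0,1.9,np.pi,.25,1.57])
for s in(1,-1):
    for a,oz in((.17,0),(.45,.12)):
        q=manip.inverse_kinematics(*stage(a,oz,s=s));print(s,a,None if q is None else np.round(q,2))
print(manip.read_state()['time'])
E
```

```text
top red 335 case xy [-0.055 -0.043] ztop 0.0669 (array([ 479.3, -246.8]), array([59.3, 43.2]), 70.7)
top orange 1455 case xy [ 0.05  -0.028] ztop 0.0651 (array([ 558.4, -227.4]), array([242.4, 181.3]), 71.0)
top blue 280 case xy [0.016 0.05 ] ztop 0.0672 (array([ 575.9, -182.5]), array([55.7, 36.6]), 71.6)
top yellow 20 case xy [-0.111 -0.003] ztop 0.0672 (array([ 441.1, -188.4]), array([61.5,  2.8]), 70.6)
side red 325 case xy [-0.054 -0.046] ztop 0.0633 (array([ 479.4, -247.6]), array([59.7, 42.9]), 72.0)
side orange 1282 case xy [ 0.049 -0.033] ztop 0.062 (array([ 562.1, -220.9]), array([234.8, 180.3]), 70.4)
side blue 226 case xy [0.018 0.048] ztop 0.0636 (array([ 575.7, -184.2]), array([56.2, 37.6]), 68.2)
side yellow 25 case xy [-0.109 -0.009] ztop 0.0611 (array([ 443. , -186.1]), array([73.4,  1.9]), 70.6)
top (array([421.3, 157.2]), array([23.4, 99.1]), 5.9, np.float64(24.7), 277) 0.0291
side (array([421.7, 159. ]), array([ 25.8, 111.5]), 5.6, np.float64(22.4), 156) 0.0254
(array([0.4215, 0.1581]), array([ 0.10018806, -0.99496852]))
[-0.61  0.52  1.83 -0.    0.8   2.87]
[-0.58  0.59  1.66 -0.    0.89  2.9 ]
None
[-0.61  0.52  1.83 -0.    0.8  -0.28]
[-0.58  0.59  1.66 -0.    0.89 -0.24]
[-0.42  0.59  1.67 -0.    0.88 -0.09]
1 0.17 [0.6  1.08 2.02 2.99 1.36 1.58]
1 0.45 [0.61 0.6  1.99 2.91 0.57 1.71]
-1 0.17 [ 0.6   1.08  2.02  2.99  1.36 -1.57]
-1 0.45 [ 0.61  0.6   1.99  2.91  0.57 -1.43]
50.55
```

```bash
cat >> h.py <<'E'
V0=[.75,0,1.9,0,.25,-.25]; V1=[.75,0,1.9,3.1,.25,-1.5]
def pick(px,py):
    o=dn(-cy); g=C+px*cx+(py+.012)*cy
    manip.gripper_to(.64)
    manip.move_pose(P3(g,.16),o); f0=ft()
    manip.movel(P3(g,.04),velocity=.2); manip.movel(P3(g,.007),velocity=.06); print('down',ft()-f0)
    manip.gripper_to(.3,force=25); s=manip.read_state(); print('grip mm',s['grip_width']*88,s['gripper_force'])
    manip.movel(P3(g,.25),velocity=.25); print('lifted',manip.read_state()['grip_width']*88,'t',manip.read_state()['time'])
def to_stage():
    manip.move_pose([.46,.12,.28],axes([0,0,-1],[-.2,.98,0]))
    manip.goto_joints(V0); manip.goto_joints(V1)
    manip.move_pose(*stage(.45,.12,s=-1)); f0=ft()
    p,o=stage(.17,.03,s=-1); manip.movel(p,ori=o,velocity=.15)
    return f0
E
python3 - <<'E'
from h import *
print(manip.read_state()['qpos'].round(2))
pick(-.055,-.045)
manip.move_pose([.46,.12,.28],axes([0,0,-1],[-.2,.98,0])); print(manip.read_state()['qpos'].round(2))
manip.goto_joints(V0); print(manip.read_state()['position'].round(3)); manip.goto_joints(V1); print(manip.read_state()['position'].round(3))
p,o=stage(.45,.12,s=-1); print(np.round(manip.inverse_kinematics(p,o),2)); manip.move_pose(p,o)
print(ft(),manip.read_state()['grip_width']*88,manip.read_state()['time']); save('side','s7.png'); save('top','t7.png')
E
python3 -c "
import cv2;i=cv2.imread('pics/s7.png')[0:250,60:380];j=cv2.imread('pics/t7.png')[60:310,60:380];cv2.imwrite('pics/s7c.png',cv2.resize(cv2.vconcat([i,j]),None,fx=1.2,fy=1.2))"
```

```text
[ 0.9  0.1  1.6 -0.   1.4  0. ]
down [-0.7  0.4  0.3]
grip mm 43.528663611179475 24.999611377716064
lifted 43.91729687798926 t 56.5167
[ 0.11  0.11  1.65 -0.    1.39 -1.66]
[0.476 0.537 0.408]
[0.52  0.585 0.599]
[ 0.61  0.6   1.99  2.91  0.57 -1.43]
[ 0.1  0.4 -1.7] 43.77926676340713 63.5583
```

View pics/s7c.png

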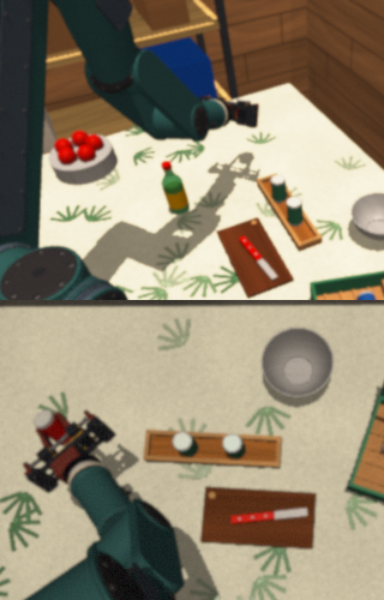

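Top half (side view): sauce upright at (173,185), arm clear above it, tin in the gripper at (245,110). I'll turn the azimuth slightly so the wrist stays further from the sauce, then set the tin down.

```bash
sed -i 's/^AZ=.75/AZ=.85/; s/stage(.17,.03/stage(.19,.03/' h.py; cat >> h.py <<'E'
def setdown(f0):
    f0=ft()
    for oz in np.arange(.008,-.009,-.002):
        p,o=stage(.19,oz,s=-1); manip.movel(p,ori=o,velocity=.05); f=ft()-f0
        if f[2]>2.0: break
    print('touch oz',round(oz,3),f)
    manip.gripper_to(.62); manip.pause(.3)
    manip.movel(stage(.19,oz,back=.075,s=-1)[0],velocity=.15)
    p=stage(.19,oz+.12,back=.075,s=-1)[0]; manip.movel(p,velocity=.2)
E
python3 - <<'E'
from h import *
p,o=stage(.45,.12,s=-1); manip.movel(p,ori=o,velocity=.15)
p,o=stage(.19,.03,s=-1); manip.movel(p,ori=o,velocity=.15); print(manip.read_state()['qpos'].round(2),ft())
setdown(0)
manip.goto_joints(V1); manip.goto_joints(V0)
print(manip.read_state()['time'],ft())
for cam in('top','side'):
    im,d=save(cam,cam[0]+'8.png')
    a=seg(cam,(0,0,0),(180,255,255),(.52,.74,.46,.72),(.015,.2),im,d); print(cam,len(a),a.max(0).round(3)); t=a[a[:,2]>.065]; print(rect(t) if len(t)>9 else a.mean(0))
    print(manip.find_in('tin',cam)[:3],manip.find_in('sauce',cam)[:1])
E
python3 -c "
import cv2;i=cv2.imread('pics/s8.png')[0:250,60:380];j=cv2.imread('pics/t8.png')[60:310,60:380];cv2.imwrite('pics/s8c.png',cv2.resize(cv2.vconcat([i,j]),None,fx=1.2,fy=1.2))"
```

```text
[ 0.51  1.    2.04  2.8   1.28 -1.53] [ 1.   0.3 -1.8]
touch oz -0.006 [-3.4 -3.7  7.6]
73.425 [-1.4  0.3 -0.3]
top 349 [0.612 0.568 0.083]
(array([591.1, 545.1]), array([44.7, 43.5]), 42.4, np.float64(75.1), 225)
[{'point': [0.5728, -0.1772, 0.0594], 'score': 0.96}, {'point': [0.5843, 0.5408, 0.0737], 'score': 0.57}] [{'point': [0.3039, 0.4241, 0.1123], 'score': 0.62}]
side 185 [0.612 0.566 0.077]
(array([591.4, 541.2]), array([44.1, 40.5]), 48.5, np.float64(72.1), 73)
[{'point': [0.6819, -0.2914, 0.1911], 'score': 0.74}, {'point': [0.5704, -0.1909, 0.0596], 'score': 0.57}, {'point': [0.5414, -0.2852, 0.0553], 'score': 0.57}] [{'point': [0.3035, 0.4145, 0.0874], 'score': 0.58}]
```

View pics/s8c.png

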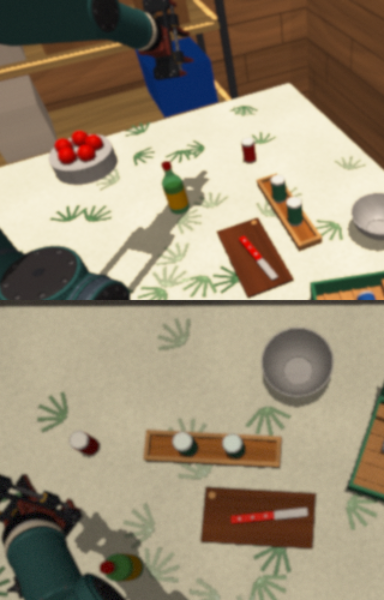

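The red tin stands at (248,150) in the side view, and the sauce is untouched at (175,190). Next: regrasp it from above and put it in the lane's left slot.

```bash
cat >> h.py <<'E'
LU=np.array([.0472,.9989])   # lane axis
OL=dn(-LU)
def standing(box):
    r=[]
    for cam in('top','side'):
        a=seg(cam,(0,0,0),(180,255,255),box,(.066,.1)); r.append(rect(a)[0]/1000); 
    print('standing',r); return np.mean(r,0)
def regrasp(lc,ly):
    """pick standing tin at the stage, put it into the lane at coordinate ly along the axis from centre lc"""
    t=standing((.52,.7,.46,.68))
    manip.gripper_to(.64); manip.move_pose(P3(t,.16),OL); f0=ft()
    manip.movel(P3(t,.014),velocity=.15); print(ft()-f0)
    manip.gripper_to(.3,force=25); print('mm',manip.read_state()['grip_width']*88)
    manip.movel(P3(t,.15),velocity=.25)
    g=lc+ly*LU; manip.movel(P3(g,.15),velocity=.25); manip.movel(P3(g,.05),velocity=.2); f0=ft()
    for z in np.arange(.032,.019,-.002):
        manip.movel(P3(g,z),velocity=.05); f=ft()-f0
        if f[2]>2: break
    print('lane z',round(z,4),f)
    manip.gripper_to(.62); manip.movel(P3(g,.16),velocity=.25); print('t',manip.read_state()['time'])
E
python3 - <<'E'
from h import *
cs=[]
for cam in('top','side'):
    P=seg(cam,(5,90,60),(25,255,255),(.535,.63,.08,.43),(.006,.035)); r=rect(P); print(cam,r); 
    for lo,hi in((-.14,-.09),(-.02,.02),(.08,.14)):
        s=(P[:,:2]-[.582,.254])@LU; w=(P[:,:2]-[.582,.254])@[LU[1],-LU[0]]; m=(s>lo)&(s<hi); print(lo,np.percentile(w[m],[1,50,99]).round(4))
    s=(P[:,:2]-[.582,.254])@LU; print('len',s.min(),s.max())
print(np.round(manip.inverse_kinematics([.59,.543,.014],OL),2))
E
```

```text
top (array([582.2, 251.8]), array([321.4,  76.7]), 87.7, np.float64(13.7), 2194)
-0.14 [-0.0368  0.0019  0.0348]
-0.02 [-0.0357  0.0009  0.0353]
0.08 [-0.035  -0.0015  0.0368]
len -0.16278579701592702 0.15862148700422862
side (array([582.2, 249.5]), array([323.2,  74.5]), 86.8, np.float64(16.5), 793)
-0.14 [-0.037   0.001   0.0347]
-0.02 [-0.036  -0.0269  0.002 ]
0.08 [-0.0355 -0.0268  0.0026]
len -0.1660438673532979 0.15703631249169747
[ 0.66  0.81  1.16 -0.    1.18  0.71]
```

```bash
python3 - <<'E'
from h import *
regrasp(np.array([.582,.2515]),.116)
for cam in('top','side'):
    N=seg(cam,(0,0,0),(180,255,255),(.53,.64,.1,.42),(.07,.15))
    s=(N[:,:2]-[.582,.2515])@LU
    for lo,hi in((-.09,-.02),(.025,.085),(.09,.15)):
        n=N[(s>lo)&(s<hi)]; print(cam,rect(n) if len(n)>8 else len(n))
pick(.017,.048)
print(ft(),manip.read_state()['time'])
E
```

```text
standing [array([0.591 , 0.5452]), array([0.5916, 0.5415])]
[0.6 0.7 0.1]
mm 43.54466551653298
lane z 0.024 [-2.1 -1.1  6.5]
t 81.55
top (array([580.1, 195.8]), array([42.7, 43.4]), 82.7, np.float64(85.7), 224)
top (array([584.9, 308.3]), array([42.7, 43.8]), 89.8, np.float64(85.4), 227)
top (array([586.6, 367.2]), array([45. , 40.3]), 23.7, np.float64(84.8), 224)
side (array([581.3, 192.9]), array([44.1, 40.5]), 60.5, np.float64(82.5), 128)
side (array([584.5, 306.2]), array([43.9, 44.2]), 14.0, np.float64(82.1), 110)
side (array([588.5, 366.7]), array([46.1, 40.4]), 62.5, np.float64(82.3), 102)
down [ 1.6  0.1 -0.2]
grip mm 43.76690854408141 24.99955505132675
lifted 43.49199239870511 t 86.7917
[ 0.5  0.7 -2.6] 86.7917
```

```bash
python3 - <<'E'
from h import *
LC=np.array([.582,.2515])
f=to_stage(); setdown(f); manip.goto_joints(V1); manip.goto_joints(V0)
for cam in('top','side'):
    P=seg(cam,(0,0,0),(180,255,255),(.42,.72,-.38,-.05),(.045,.075)); q=P[:,:2]-C; a,b=q@cx,q@cy; m=(a>-.015)&(a<.05)&(abs(b)<.11); q=np.c_[a,b][m]
    print(cam,m.sum(),q.min(0).round(3),q.max(0).round(3),np.percentile(q,[5,95],axis=0).round(3).tolist())
regrasp(LC,-.001)
E
```

```text
touch oz -0.004 [-2.7 -1.9  4.7]
top 454 [-0.005 -0.089] [ 0.038 -0.012] [[-0.003, -0.085], [0.035, -0.015]]
side 450 [-0.004 -0.092] [ 0.039 -0.014] [[-0.002, -0.09], [0.036, -0.019]]
standing [array([0.5907, 0.5441]), array([0.591 , 0.5406])]
[ 0.2 -0.6  1.1]
mm 43.89516756754427
lane z 0.024 [-3.1 -1.2  8.4]
t 111.3417
```

Orange: centred at case (+17, -51) mm. Same routine.

```bash
python3 - <<'E'
from h import *
LC=np.array([.582,.2515])
pick(.017,-.051)
f=to_stage(); setdown(f); manip.goto_joints(V1); manip.goto_joints(V0)
regrasp(LC,-.116)
manip.goto_joints([.9,.1,1.6,0,1.4,0])
for cam in('top','side'):
    N=seg(cam,(0,0,0),(180,255,255),(.53,.64,.1,.42),(.07,.15))
    s=(N[:,:2]-LC)@LU
    for c in(-.116,-.057,-.001,.056,.116):
        n=N[abs(s-c)<.024]; print(cam,rect(n) if len(n)>8 else len(n))
    save(cam,cam[0]+'9.png')
    im,d=manip.snapshot(cam); P=seg(cam,(40,60,20),(90,255,255),(.55,.85,-.45,-.05),(.1,.32),im,d)
    q=P[:,:2]-HG; k=np.polyfit(P[:,2]-.072,q@cx,1); print('lid slope dx/dz',k,'theta',np.pi/2+np.arctan(k[0]),P[:,2].max())
print(knife(),manip.read_state()['time'])
E
python3 -c "
import cv2;i=cv2.imread('pics/s9.png')[80:340,180:480];j=cv2.imread('pics/t9.png')[60:320,170:470];cv2.imwrite('pics/s9c.png',cv2.resize(cv2.vconcat([i,j]),None,fx=1.15,fy=1.15))"
```

```text
down [ 0.8  0.2 -0.8]
grip mm 43.694830082073985 24.999550580978394
lifted 43.339290037380756 t 116.4083
touch oz -0.004 [-0.4 -0.6  5.5]
standing [array([0.5907, 0.5442]), array([0.5917, 0.542 ])]
[ 0.7  0.7 -1.4]
mm 43.885630808600965
lane z 0.024 [-2.5 -0.4  9. ]
t 141.3833
top (array([574.8, 137.6]), array([43.7, 42.1]), 43.7, np.float64(85.4), 223)
top (array([580.1, 195.5]), array([42.8, 42.5]), 22.5, np.float64(85.5), 224)
top (array([580.8, 253.1]), array([42.9, 41.9]), 46.1, np.float64(85.1), 226)
top (array([584.5, 308.2]), array([42.5, 41.7]), 45.0, np.float64(85.6), 233)
top (array([586.9, 368.1]), array([42.4, 43.5]), 78.1, np.float64(85.0), 227)
lid slope dx/dz [0.29256858 0.00068942] theta 1.8554214392167923 0.2878203141957304
side (array([574.5, 135. ]), array([44.4, 43.1]), 61.5, np.float64(82.3), 135)
side (array([581.7, 193.7]), array([44.5, 40.9]), 57.9, np.float64(82.8), 126)
side (array([580.7, 250.6]), array([42.3, 42.3]), 57.4, np.float64(82.4), 118)
side (array([584.1, 305.2]), array([40.5, 43.2]), 72.5, np.float64(81.8), 110)
side (array([585.9, 366.2]), array([43.4, 42.3]), 21.8, np.float64(82.7), 100)
lid slope dx/dz [0.29399355 0.00211292] theta 1.8567335463306438 0.2836978028771062
top (array([421.4, 158.7]), array([ 23.9, 102.3]), 5.8, np.float64(24.9), 279) 0.0294
side (array([422.2, 154.7]), array([ 26.6, 102.8]), 5.0, np.float64(22.8), 157) 0.0253
(array([0.4218, 0.1567]), array([ 0.09410831, -0.99556196])) 143.4667
```

View pics/s9c.png

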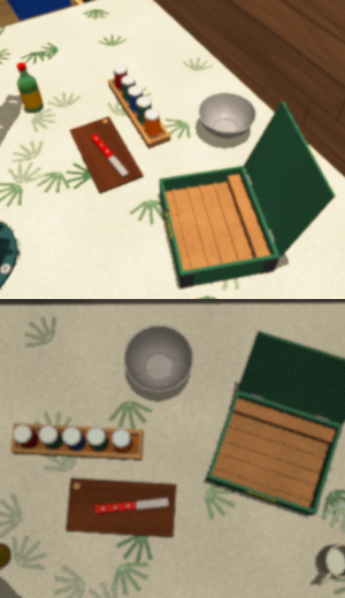

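All five tins stand in the lane (top crop, row at y≈437), the knife is on the board and the case is empty. The lid is at 1.855 rad, so I close it from behind with shut fingers.

```bash
python3 - <<'E'
from h import *
o=dn(cx); OFF=.024
manip.gripper_to(0,force=20)
b=HG+.105*cx
manip.move_pose(P3(HG-.15*cx,.40),o); manip.movel(P3(b,.38),velocity=.3); manip.movel(P3(b,.231),velocity=.25); manip.pause(.1); f0=ft()
def p(th,r=.19):
    e=np.array([-np.cos(th),np.sin(th)]);n=np.array([np.sin(th),np.cos(th)])
    q=r*e+.007*n+np.array([.010*max(0,np.sin(th)),0])
    return P3(HG+q[0]*cx,.072+q[1]-OFF)
for th in np.r_[np.arange(1.85,.1,-.125),.08]:
    manip.movel(p(th),velocity=.15); f=ft()-f0
    if abs(f).max()>20: print('force',th,f); break
print(th,f)
z=p(.08)[2]; g=p(.0)
for zz in np.arange(z-.003,.040,-.002):
    manip.movel(P3(g,zz),velocity=.04); f=ft()-f0
    if f[2]>14: break
print('press',zz,f,manip.read_state()['time'])
manip.movel(P3(g,.2),velocity=.25)
manip.goto_joints([.9,.1,1.6,0,1.4,0])
for cam in('top','side'):
    P=seg(cam,(40,60,20),(90,255,255),(.4,.75,-.42,-.05),(.06,.32)); q=(P[:,:2]-HG)@cx; print(cam,np.polyfit(q,P[:,2],1).round(4),P[:,2].max().round(3))
    save(cam,cam[0]+'10.png')
print(knife(),manip.read_state()['time'],ft())
E
python3 -c "
import cv2;i=cv2.imread('pics/s10.png')[80:340,180:480];j=cv2.imread('pics/t10.png')[60:320,170:470];cv2.imwrite('pics/s10c.png',cv2.resize(cv2.vconcat([i,j]),None,fx=1.15,fy=1.15))"
```

```text
0.08 [-0.4 -1.2  0.5]
press 0.05116140379826112 [-6.5  3.5 29. ] 155.7167
top [0.002  0.0794] 0.089
side [0.0009 0.0767] 0.083
top (array([420.9, 158.7]), array([ 23.1, 101.8]), 5.6, np.float64(25.0), 265) 0.0293
side (array([422.2, 159.6]), array([ 26.5, 111.4]), 5.2, np.float64(22.8), 156) 0.0255
(array([0.42155, 0.15915]), array([ 0.09410831, -0.99556196])) 159.1417 [-0.8 -0.4  0.4]
```

View pics/s10c.png

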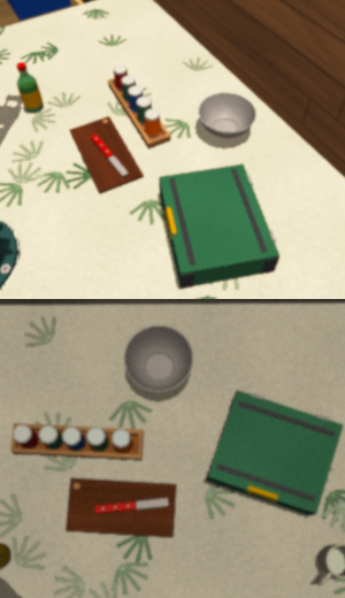

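The lid is flat and shut (slope about 0.002), all five tins stand in the lane, and the knife lies on the board.

```bash
python3 -c "
from bench import manip
print(manip.close_job())"
```

```text
the job is handed in; nothing more can be done
None
```

The job is handed in, with no verdict returned: the last pictures show the lid shut, the red, blue and orange tins standing in the lane with both green ones, the knife on the board, and the bowl, sauce bottle and mug where they were.

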